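Lock the food chopper's bayonet lid and switch it on

ROBOT

A 6-joint arm with a two-finger parallel gripper is mounted at the origin on the work surface. World frame = base frame: x ahead of the robot, y to its left, z up, the work surface at z = 0. Lengths are in m, angles in degrees, forces in N, time in s.
With the tool pointing down it reaches from about 0.425 to 1.125 m from the base axis. Payload 14.9 kg.
Tool frame: the origin (TCP) lies between the finger pads; the fingertips stand 22 mm ahead of it and the grasp point (between the pads) lies 3 mm ahead of it; z points along the fingers, y is the line along which they close (so a half turn about z gives the same grasp; the last joint's range is limited). The gripper opens to 91 mm and grips with 3 to 60 N. Pads are 32 mm wide; open, the fingers measure 118 mm over their backs; the gripper's body (76 mm by 178 mm) begins 60 mm behind the grasp point.
Start: joints at [-66.022, 21.709, 99.362, -0, 58.929, -1.908], TCP at [0.306, -0.63, 0.236] pointing down, gripper open.
Joint ranges: [-158.91, 158.91], [-42.39, 125.64], [0.06, 152.35], [-60.88, 240.88], [17.5, 164.5], [-176.32, 176.32]. Speed limits (degrees/s): [108.29, 108.29, 136.94, 180, 180, 180].

INTERFACE

Orientations are given as [roll, pitch, yaw] about the fixed x, y, z axes, in that order (R = Rz(yaw) Ry(pitch) Rx(roll)).
In Python, from plant import ctrl gives the robot as it stands.
- The arm moves only by the tool apply_moves, never from a script. Its arguments are lists of equal length, an entry for each row: "claw": the opening, from 0 (shut) to 1 (fully open); "dp": the shift along the tool's x, y, z in mm, a list of three; "angular": the turn, a rotation vector about the tool's x, y, z in degrees, a list of three. A call has 1 to 12 rows; each row is the pose to reach, as a shift and turn from the pose commanded when the call began, along the tool's axes at that moment; what a row does not reach only later rows make up. A row lasts 1/8 s, in which the tool goes at most 62.5 mm and 10.7 degrees, less where a joint would pass 70% of its speed; a pose out of reach is approached as far as the arm can. A call with a gripper value outside its range is refused whole. The fingers move at their own pace and stop on an object; "squeeze" is the grip in N (left out, the last holds). Time passes only in rows, so rows that repeat a pose let the fingers close. It gives the time, the measured TCP pose, the force, the opening and the grip force at its end, in the units of the state.
- ctrl.read_state(): the state, without advancing time (a new reading comes with each control period).
- ctrl.get_image(name): name is "side" or "top"; returns a dict with "pixels" (420x560x3 uint8, red, green, blue), "range_z" (420x560 float32, m along the optical axis (not along the pixel's ray), 0 where there is no reading), "intrinsics" (3x3 intrinsics, pixels), "dist" ([k1, k2, p1, p2, k3] as OpenCV has them; the pictures are not rectified), "R" (3x3) and "t" (3): a world point X has camera coordinates R X + t. Camera axes: x right, y down, z forward; pixel columns grow to the right and rows downward; lengths in m; the calibration is good to about 2 mm. A picture is of the moment at which its call begins.
- ctrl.job_done(): hands the job in; it is judged then, once.
The state is a dict: "time_s": time; "joint_pos": joint angles; "qvel": joint speeds; "tau": joint torques, N m; "eef_pos": TCP position; "tcp_rot": TCP orientation; "wrist_force": force on the tool from outside, world axes, zero at the start; "ft_torque": the same for the moment, N m; "gripper_width": finger opening in m; "gripper_force": force on a finger pad.
Only numpy, scipy, OpenCV 4.12 (cv2) and the standard library are available. Lean on these libraries where they do the work, as an engineer would, in place of code of your own. Each camera call takes 0.05 s, during which the arm holds its last target. There are 200 camera calls.

TASK

Close up the food chopper and start it: press its lid down against the spring, keep it down while you turn it a quarter-turn clockwise (seen from above) to the stop, and let it spring up into its lock. Only when the lid is locked, swing the switch lever on the chopper's control block all the way over to its other side, and let go of everything. Leave the other things on the table where they are.

Things in the scene. Friction and masses are not known exactly. Their poses are not given: they have to be found in the camera images.
- chopper: Fixed food chopper: round aluminium base 200 mm wide, 65 high; steel bowl 164 wide with a collar to 168 mm height; white lid; box-shaped control block 95 x 120, 100 high, centred 128 mm from the bowl axis. Origin: on the table under the bowl axis; +x points to the control block, z up. Not to be confused with the steel tub (152 wide, white lid, small round knob, no control block).
- lid_top (a point): Centre of the lid's flat top, on the bowl axis; rises and falls with the lid (193 mm above the table when up, 180 at the bottom), does not turn with it; axes as the chopper's. The lid is a white disc 174 mm wide. Across its middle stands a straight black grip bar 140 mm long, 14 thick, 30 high; the top is flat on both sides of it.
- bar_end_a (a point): Top edge of one end of the lid's grip bar, 70 mm from the lid's centre and 30 mm above the lid's top face; turns with the lid. Unlocked, it lies in the chopper's +y direction; locked, in its +x direction (towards the control block).
- bar_end_b (a point): The same at the bar's other end: unlocked in the chopper's -y direction, locked in its -x direction.
- lid_press (a joint): How far the lid is pressed down, m: 0 up (on a spring), 0.013 bottom. About 3 N starts it, 11 N holds it at the bottom. It can turn only when at least 0.009 down, its two studs then passing under the collar's flange. Released at the end of the turn it springs up to about 0.004 into a notch and stays locked. It cannot tip or come off.
- lid (a joint): Turn of the lid, rad, growing clockwise as seen from above. 0 to 0.05: unlocked, studs in their entry slots. 1.57: the end stop, locked (in the notch it keeps a play down to about 1.50). Turning it takes about 0.1 N m, plus rubbing.
- switch (a joint): Tilt of the switch lever, rad: 0 off, leaning to the chopper's -y side; 1.0 on, leaning to its +y side; pivots about the chopper's x axis, stays where it is left, about 1 N at the ball moves it.
- switch_tip (a point): Centre of the black 26 mm ball on the switch lever, a steel rod 10 mm thick, 90 mm from pivot to ball centre. The pivot is on the control block, 135 mm from the bowl axis in the chopper's +x direction, 122 mm above the table. The ball centre is 201 mm above the table and 43 mm to one side of the pivot at each end of its swing, 212 mm high at the middle.
- slice_a_mid (a point): Centre of a loose slice of chocolate salami, a dark disc 56 mm across and 12 mm thick with pale flecks, lying flat close behind the control block, as seen from the bowl. A bystander.
- slice_b_mid (a point): Centre of a loose slice of chocolate salami, a dark disc 56 mm across and 12 mm thick with pale flecks, lying flat beside the control block, on the side to which the lever leans at first. A bystander.
- slice_c_mid (a point): Centre of a loose slice of chocolate salami, a dark disc 56 mm across and 12 mm thick with pale flecks, lying flat between the robot and the machines. A bystander.
- knife_mid (a point): Middle of a loose kitchen knife with a blue handle, about 310 mm long, 34 mm wide, 18 mm high, lying flat at the right side of the table. A bystander.
- cup_mid (a point): Centre, half-way up, of an empty paper-white cup, 76 mm across, 100 mm high, in front of the tray. A bystander.
- bottle_mid (a point): Centre, half-way up, of a standing bottle, 64 mm across, 170 mm high, on the left. A bystander.

How it is judged:
By the outcome, as a careful person would: the job done as asked, in the order asked, and still so for the second after the job is handed in, with the robot touching nothing.
It also fails if it takes over 48 s, if anything falls off the work surface, if the arm or the gripper's body presses on something with over 40 N, if the wrist force passes 120 N, or if a joint passes its speed limit or range.

## Working session

There is one attempt and no reset: what is moved stays moved. The work goes in short steps, Python scripts to look and compute and a tool call to move; the robot and the scene stay as the last step left them, time stands still between calls to the robot, and variables do not carry over. Pictures are saved under pics/ and viewed, at most 10 in all, crops included, and the job is handed in when it is done.

Besides the shell and the picture viewer there is one more tool, called after "Emit:" as name(argument=value, ...) on one line, values as JSON. apply_moves: Moves the arm, as the interface text tells. Its arguments: {"type":"object","properties":{"claw":{"type":"array"},"dp":{"type":"array"},"angular":{"type":"array"},"squeeze":{"type":"number"}},"required":["claw","dp","angular"]}

```bash
ls; mkdir -p pics
python3 - <<'E'
from plant import ctrl
import cv2,numpy as np
for n in ("top","side"):
    d=ctrl.get_image(n); cv2.imwrite(f"pics/{n}0.png",cv2.cvtColor(d["pixels"],cv2.COLOR_RGB2BGR)); np.savez(f"{n}0.npz",**d)
    print(n,d["intrinsics"],d["dist"],d["R"],d["t"])
print(ctrl.read_state())
E
```

```text
pics
top [[481.78449842   0.         284.17667346]
 [  0.         481.78449842 206.33655403]
 [  0.           0.           1.        ]] [-0.02664657  0.          0.          0.          0.        ] [[-0.00821373 -0.99995671 -0.00437172]
 [-0.99029692  0.00874074 -0.13869251]
 [ 0.13872471  0.00319012 -0.99032584]] [-0.09745141  0.56706749  1.36164626]
side [[438.54474886   0.         286.16829419]
 [  0.         438.54474886 211.04352154]
 [  0.           0.           1.        ]] [0.01324072 0.         0.         0.         0.        ] [[ 0.70464253 -0.7093274  -0.01826344]
 [-0.38307573 -0.35862785 -0.85125733]
 [ 0.59727037  0.6068284  -0.52443055]] [-0.43222057  0.28454218  1.15044133]
{'time_s': 0.1, 'joint_pos': array([-6.60221083e+01,  2.17347716e+01,  9.93906416e+01, -1.30430424e-03,
        5.89300405e+01, -1.90760671e+00]), 'qvel': array([-0.10217224, -0.08583703, -0.11267018, -0.0805249 ,  0.05459887,
       -0.11096214]), 'tau': array([ 1.20644923e-03, -7.65038967e+01, -4.35290658e+01,  6.52195746e-02,
        3.98887787e-02, -3.99945259e-05]), 'eef_pos': array([ 0.30546493, -0.62947548,  0.23537688]), 'tcp_rot': array([-1.79944540e+02, -7.30019311e-04,  2.58861718e+01]), 'wrist_force': array([-0.18599675,  0.31716733,  0.27688667]), 'ft_torque': array([-0.0066852 ,  0.01413477, -0.00622422]), 'gripper_force': 0.0, 'gripper_width': 0.0910204698497736}
```

View pics/top0.png

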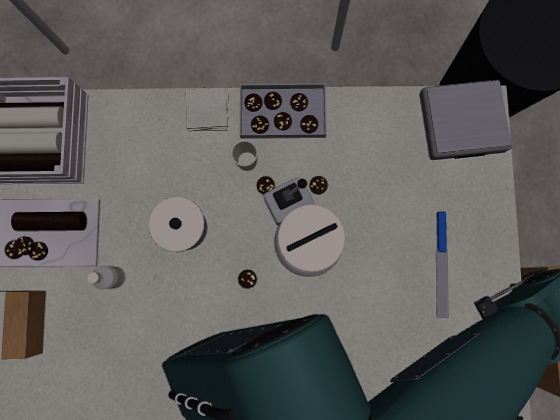

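View pics/side0.png

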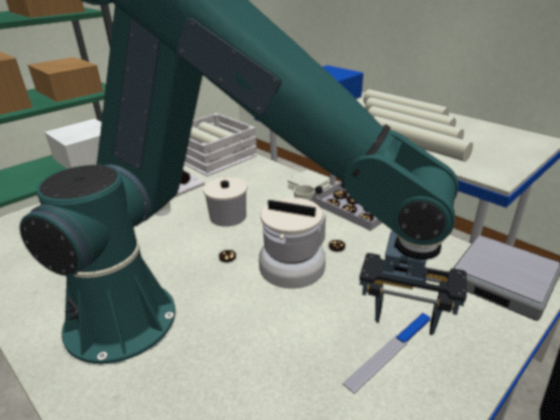

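The top view shows the chopper lid at about (310,239), its bar from (288,249) to (337,225), the control block at (290,198) and the ball at about (303,184). The side view confirms the chopper at (292,235), with the arm clear of it. The other white lid, at (177,224), is the tub.

```bash
cat > h.py <<'E'
import cv2,numpy as np
def ray(d,uv,z):
    """pixel -> world point on plane of height z"""
    p=cv2.undistortPoints(np.array(uv,float).reshape(-1,1,2),d["intrinsics"],d["dist"]).reshape(-1,2)
    R,t=d["R"],d["t"]; c=-R.T@t
    v=np.c_[p,np.ones(len(p))]@R
    return c+v*((z-c[2])/v[:,2])[:,None]
def proj(d,X):
    return cv2.projectPoints(np.array(X,float).reshape(-1,1,3),cv2.Rodrigues(d["R"])[0],d["t"],d["intrinsics"],d["dist"])[0].reshape(-1,2)
def comp(mask,seed_xy,r=1e9):
    n,l,s,c=cv2.connectedComponentsWithStats(mask.astype(np.uint8))
    ids=[i for i in range(1,n) if s[i,4]>15]
    i=min(ids,key=lambda i:np.hypot(*(c[i]-seed_xy)))
    return l==i
E
python3 - <<'E'
from h import *
d=dict(np.load("top0.npz")); g=d["pixels"].astype(int); mx=g.max(2); rz=d["range_z"]
# heights by depth
H,W=mx.shape; vv,uu=np.mgrid[:H,:W]
p=cv2.undistortPoints(np.c_[uu.ravel(),vv.ravel()].astype(float).reshape(-1,1,2),d["intrinsics"],d["dist"]).reshape(-1,2)
X=((np.c_[p,np.ones(len(p))]*rz.reshape(-1,1)-d["t"])@d["R"]).reshape(H,W,3)
np.save("X0.npy",X)
Z=X[...,2]
roi=np.zeros((H,W),bool); roi[195:285,265:355]=1
lid=comp((roi&(Z>.17)&(Z<.24)),(310,239))
cnt=max(cv2.findContours(lid.astype(np.uint8),0,1)[0],key=cv2.contourArea)
print("lid z",np.median(Z[lid]),cv2.fitEllipse(cnt))
c=ray(d,[cv2.fitEllipse(cnt)[0]],.19)[0]
P=ray(d,cnt.reshape(-1,2),.19); print("c",c,"r",np.percentile(np.hypot(*(P-c)[:,:2].T),[5,50,95]))
bar=comp(roi&(mx<75)&(Z>.17),(310,237))
v,u=np.nonzero(bar); rect=cv2.minAreaRect(np.c_[u,v].astype(np.float32)); print("bar",rect,np.median(Z[bar]))
b=ray(d,cv2.boxPoints(rect),.223); print(b)
bc=b.mean(0); e=[(b[i]-b[i-1])[:2] for i in range(2)]; L=max(e,key=np.linalg.norm); print(bc,np.linalg.norm(e,axis=1),"bar yaw",np.degrees(np.arctan2(L[1],L[0])))
roi2=np.zeros((H,W),bool); roi2[165:222,255:330]=1
m=roi2&(Z>.175)&(mx<110)
v,u=np.nonzero(m); print("ballpx",u.mean(),v.mean(),len(u),Z[m].max())
print("ball",ray(d,[[u.mean(),v.mean()]],.201))
cb=roi2&(Z>.08)&(Z<.13); v,u=np.nonzero(cb); print("block",cv2.minAreaRect(np.c_[u,v].astype(np.float32)), np.median(Z[cb]))
cv2.imwrite("pics/crop.png",cv2.resize(d["pixels"][160:290,240:370,::-1],None,fx=4.5,fy=4.5,interpolation=cv2.INTER_CUBIC))
E
```

```text
lid z 0.1928458150293671 ((311.3014831542969, 237.85870361328125), (66.43473815917969, 66.71360778808594), 124.86477661132812)
c [ 0.46274576 -0.17175552  0.19      ] r [0.08409179 0.08554858 0.08701497]
bar ((311.3192443847656, 236.6284637451172), (5.541232585906982, 54.56169509887695), 64.05770874023438) 0.22163789724741664
[[ 0.4403738  -0.1055368   0.223     ]
 [ 0.49914077 -0.22924126  0.223     ]
 [ 0.48653025 -0.23503698  0.223     ]
 [ 0.42792825 -0.11146813  0.223     ]]
[ 0.46349327 -0.17032079  0.223     ] [0.01378667 0.13695383] bar yaw -64.5895020702769
ballpx 301.07608695652175 184.0108695652174 92 1.426695465903188
ball [[ 0.60146564 -0.14697085  0.201     ]]
block ((288.5, 199.5), (32.64659118652344, 42.48529052734375), 63.43495178222656) 0.10077969563186444
```

View pics/crop.png

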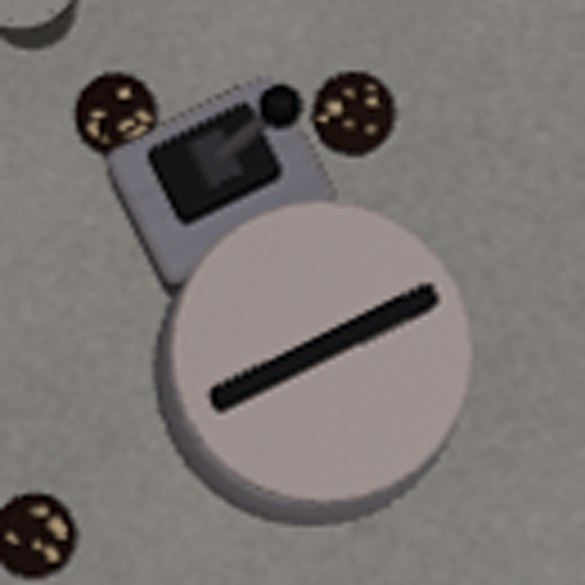

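The crop confirms the bar is at right angles to the direction of the control block. The ball, near (280,105) in the crop, leans to the -y side. The chopper's yaw comes out at about 25.4°, and the predicted ball position matches the measured one to about 5 mm.

```bash
cat >> h.py <<'E'
from scipy.spatial.transform import Rotation as Ro
C=np.array([.463,-.171]); YAW=25.4
def chop(x,y):
    a=np.radians(YAW); return C+np.array([x*np.cos(a)-y*np.sin(a),x*np.sin(a)+y*np.cos(a)])
def go(s,xyz,yaw):
    """dp (mm) and rotvec (deg) in the tool frame from the measured pose to a tool-down pose"""
    R=Ro.from_euler("xyz",s["tcp_rot"],degrees=True); T=Ro.from_euler("xyz",[180,0,yaw],degrees=True)
    print("dp",R.inv().apply(np.array(xyz)-s["eef_pos"]).round(4)*1e3,"rot",np.degrees((R.inv()*T).as_rotvec()).round(2))
E
python3 - <<'E'
from h import *
from plant import ctrl
d=dict(np.load("side0.npz")); mx=d["pixels"].max(2); 
print("pred bar ends, side:",proj(d,[[*chop(0,.07),.223],[*chop(0,-.07),.223]]))
m=np.zeros(mx.shape,bool); m[190:228,255:330]=1
b=comp(m&(mx<60),(292,208)); v,u=np.nonzero(b); r=cv2.minAreaRect(np.c_[u,v].astype(np.float32)); print(r); print(cv2.boxPoints(r), ray(d,[r[0]],.208))
s=ctrl.read_state()
go(s,[*C,.30],115.4)
E
```

```text
pred bar ends, side: [[266.59117573 199.42359853]
 [314.74304633 207.28899254]]
((291.0945739746094, 207.93243408203125), (45.86731719970703, 7.39795446395874), 9.462321281433105)
[[267.86487 207.81082]
 [269.08105 200.51352]
 [314.32428 208.05405]
 [313.1081  215.35135]] [[ 0.46452007 -0.17246975  0.208     ]]
dp [ 341.9 -343.8  -64.3] rot [-4.000e-02 -4.000e-02 -8.951e+01]
```

Emit:
apply_moves(claw=[1,1,1,0.8,0.7,0.6,0.5,0.5,0.5,0.5,0.5,0.5], dp=[[0,0,-40],[30,-30,-64],[65,-65,-64],[100,-100,-64],[140,-140,-64],[180,-180,-64],[220,-220,-64],[260,-260,-64],[300,-300,-64],[342,-344,-64],[342,-344,-64],[342,-344,-64]], angular=[[0,0,-6],[0,0,-14],[0,0,-23],[0,0,-32],[0,0,-41],[0,0,-50],[0,0,-59],[0,0,-68],[0,0,-77],[0,0,-86],[0,0,-89.5],[0,0,-89.5]], squeeze=8)

```text
time_s: 1.6
eef_pos: [0.4631, -0.1704, 0.2998]
tcp_rot: [-180.0, -0.0, 115.4]
wrist_force: [-0.6, -0.0, -0.5]
gripper_width: 0.0455
gripper_force: 0.0
```

Run:
```python
from h import *
from plant import ctrl
s=ctrl.read_state(); print(s)
go(s,[.4635,-.171,.217],115.4)
```

```text
{'time_s': 1.6, 'joint_pos': array([-2.29085898e+01, -2.03584234e+00,  1.20249365e+02, -3.50979234e-03,
        6.17996441e+01, -4.83347496e+01]), 'qvel': array([-1.60339178,  0.26291025, -0.21156078,  0.02650037,  0.05095771,
        1.99800712]), 'tau': array([  1.95245437, -42.06783772, -44.74529028,   0.05847897,
         0.09255061,  -0.67782238]), 'eef_pos': array([ 0.46313962, -0.17043903,  0.29980999]), 'tcp_rot': array([-1.79988937e+02, -7.78004263e-03,  1.15427818e+02]), 'wrist_force': array([-0.57046815, -0.007267  , -0.50646721]), 'ft_torque': array([ 0.0466644 , -0.08486996,  0.00738116]), 'gripper_force': 0.0, 'gripper_width': 0.0454999421343047}
dp [-0.7  0.1 82.8] rot [-0.01 -0.01  0.03]
```

Now I descend astride the bar and close lightly, with the tips just above the lid.

Emit:
apply_moves(claw=[0.5,0.5,0.5,0.5,0.3,0.1,0.1,0.1,0.1], dp=[[0,0,30],[0,0,55],[0,0,75],[0,0,82],[0,0,82],[0,0,82],[0,0,82],[0,0,82],[0,0,82]], angular=[[0,0,0],[0,0,0],[0,0,0],[0,0,0],[0,0,0],[0,0,0],[0,0,0],[0,0,0],[0,0,0]], squeeze=8)

```text
time_s: 2.72
eef_pos: [0.4645, -0.1707, 0.2186]
tcp_rot: [179.8, 0.1, 115.4]
wrist_force: [10.4, 7.5, -3.8]
gripper_width: 0.0142
gripper_force: 8.0
```

Emit:
apply_moves(claw=[0.1,0.1,0.1], dp=[[0,1.3,0],[0,1.3,0],[0,1.3,0]], angular=[[0,0,0],[0,0,0],[0,0,0]])

```text
time_s: 3.1
eef_pos: [0.4646, -0.1706, 0.2183]
tcp_rot: [180.0, 0.0, 115.4]
wrist_force: [2.1, -0.3, 2.9]
gripper_width: 0.0139
gripper_force: 8.0
```

Emit:
apply_moves(claw=[0.1,0.1,0.1,0.1,0.1], dp=[[0,0,5],[0,0,10],[0,0,14],[0,0,16],[0,0,16]], angular=[[0,0,0],[0,0,0],[0,0,0],[0,0,0],[0,0,0]])

```text
time_s: 3.72
eef_pos: [0.4647, -0.1706, 0.2023]
tcp_rot: [180.0, 0.0, 115.4]
wrist_force: [0.5, 1.3, 10.4]
gripper_width: 0.014
gripper_force: 13.3
```

Emit:
apply_moves(claw=[0.1,0.1,0.1,0.1,0.1,0.1], dp=[[0,0,0.5],[0,0,0.5],[0,0,0.5],[0,0,0.5],[0,0,0.5],[0,0,0.5]], angular=[[0,0,5],[0,0,10],[0,0,15],[0,0,20],[0,0,25],[0,0,30]], squeeze=20)

```text
time_s: 4.47
eef_pos: [0.4652, -0.1706, 0.2022]
tcp_rot: [179.9, 0.0, 85.2]
wrist_force: [3.2, 3.0, 12.5]
gripper_width: 0.0134
gripper_force: 24.0
```

Run:
```python
from plant import ctrl
s=ctrl.read_state(); print(s["wrist_force"],s["ft_torque"],s["tcp_rot"])
```

```text
[ 3.16322257  2.95393173 12.49608281] [ 0.54039085 -0.50272912  0.13669131] [1.79878762e+02 7.87803380e-03 8.52093554e+01]
```

Emit:
apply_moves(claw=[0.1,0.1,0.1,0.1,0.1,0.1,0.1,0.1,0.1,0.1], dp=[[0,0,0],[0,0,0],[0,0,0],[0,0,0],[0,0,0],[0,0,0],[0,0,0],[0,0,0],[0,0,0],[0,0,0]], angular=[[0,0,6],[0,0,12],[0,0,18],[0,0,24],[0,0,30],[0,0,36],[0,0,42],[0,0,48],[0,0,54],[0,0,57]])

```text
time_s: 5.72
eef_pos: [0.4661, -0.1711, 0.2026]
tcp_rot: [179.8, -0.2, 28.2]
wrist_force: [7.7, -1.9, 11.1]
gripper_width: 0.0136
gripper_force: 23.8
```

Run:
```python
from plant import ctrl
s=ctrl.read_state(); print(s["wrist_force"],s["ft_torque"],s["tcp_rot"])
```

```text
[ 7.6801224  -1.94859365 11.07450897] [-0.24411051 -1.0182629   0.13439487] [ 1.79807764e+02 -1.68732362e-01  2.82404686e+01]
```

Emit:
apply_moves(claw=[0.1,0.1,0.1,0.1], dp=[[0,0,0],[0,0,0],[0,0,0],[0,0,0]], angular=[[0,0,2],[0,0,4],[0,0,5],[0,0,5]])

```text
time_s: 6.22
eef_pos: [0.4661, -0.1712, 0.2025]
tcp_rot: [179.8, -0.2, 23.4]
wrist_force: [6.8, -2.4, 10.3]
gripper_width: 0.0146
gripper_force: 25.2
```

Run:
```python
from plant import ctrl
s=ctrl.read_state(); print(s["wrist_force"],s["ft_torque"],s["tcp_rot"])
```

```text
[ 6.80297004 -2.41902342 10.26352334] [-0.38945153 -1.05591421  0.88379303] [ 1.79800504e+02 -1.60356076e-01  2.34438678e+01]
```

Emit:
apply_moves(claw=[0.1,0.1,0.1,0.1,0.1,0.1], dp=[[0,0,-2],[0,0,-4],[0,0,-6],[0,0,-8],[0,0,-9],[0,0,-9]], angular=[[0,0,0],[0,0,0],[0,0,0],[0,0,0],[0,0,0],[0,0,0]], squeeze=5)

```text
time_s: 6.98
eef_pos: [0.4659, -0.1713, 0.2112]
tcp_rot: [179.8, -0.2, 23.4]
wrist_force: [8.5, -3.5, 5.1]
gripper_width: 0.0154
gripper_force: 9.5
```

Emit:
apply_moves(claw=[0.2,0.4,0.5,0.5,0.5,0.5], dp=[[0,0,0],[0,0,0],[0,0,-5],[0,0,-30],[0,0,-60],[0,0,-80]], angular=[[0,0,0],[0,0,0],[0,0,0],[0,0,0],[0,0,0],[0,0,0]])

```text
time_s: 7.72
eef_pos: [0.464, -0.1703, 0.2914]
tcp_rot: [-180.0, 0.0, 23.4]
wrist_force: [0.7, -0.9, -0.7]
gripper_width: 0.0449
gripper_force: 0.0
```

Run:
```python
from h import *
from plant import ctrl
s=ctrl.read_state(); print(s["wrist_force"],s["tcp_rot"],s["joint_pos"])
for n in ("top","side"):
    d=ctrl.get_image(n); np.savez(f"{n}1.npz",**d); cv2.imwrite(f"pics/{n}1.png",d["pixels"][...,::-1])
C[:]=[.4645,-.1710]
print(proj(d,[[*chop(.07,0),.219],[*chop(-.07,0),.219]]))
go(s,[*chop(.135,-.043),.30],YAW)
```

```text
[ 0.70759286 -0.8683331  -0.69249791] [-1.79993563e+02  3.99936826e-03  2.33834210e+01] [-2.28581172e+01 -1.38147332e+00  1.20560140e+02  1.79035704e-03
  6.08287485e+01  4.37575893e+01]
[[298.52195995 192.50357866]
 [282.03180195 217.3158582 ]]
dp [136.6  39.   -8.6] rot [-0.01  0.   -2.02]
```

View pics/side1.png

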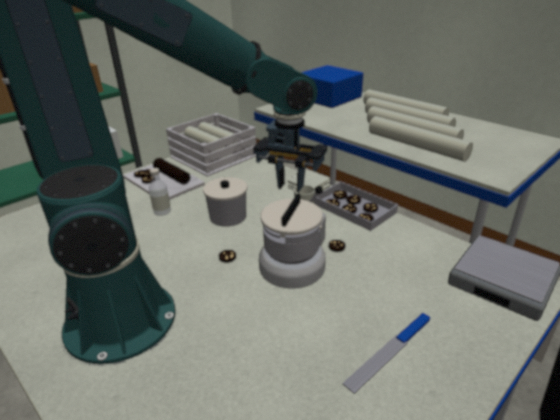

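View pics/top1.png

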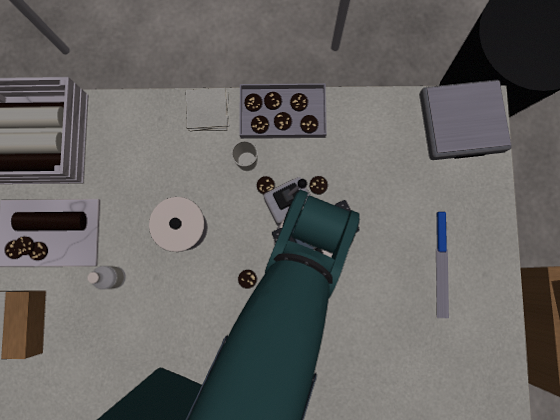

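The side view shows the bar running from (298,197) to (283,222), turned toward the control block. In the top view the arm hides the lid. I'll check the lid height from depth.

Run:
```python
from h import *
def Xmap(d):
    H,W=d["range_z"].shape; vv,uu=np.mgrid[:H,:W]
    p=cv2.undistortPoints(np.c_[uu.ravel(),vv.ravel()].astype(float).reshape(-1,1,2),d["intrinsics"],d["dist"]).reshape(-1,2)
    return ((np.c_[p,np.ones(len(p))]*d["range_z"].reshape(-1,1)-d["t"])@d["R"]).reshape(H,W,3)
M=[]
for n in "01":
    d=dict(np.load(f"side{n}.npz")); X=Xmap(d); r=np.hypot(X[...,0]-.4645,X[...,1]+.171)
    M.append((X,(r<.075)&(X[...,2]>.17)&(X[...,2]<.205)&(d["pixels"].min(2)>120)))
    m=M[-1][1]; print(m.sum(),np.median(X[m][:,2]),X[m][:,2].std())
m=cv2.erode((M[0][1]&M[1][1]).astype(np.uint8),np.ones((3,3)))>0
dz=(M[1][0]-M[0][0])[m][:,2]; print("dz",np.median(dz),dz.std(),m.sum())
mx=d["pixels"].max(2); q=np.zeros(mx.shape,bool); q[192:230,270:315]=1
b=comp(q&(mx<60),(290,210)); print(cv2.minAreaRect(np.argwhere(b)[:,::-1].astype(np.float32)),cv2.boundingRect(b.astype(np.uint8)))
```

```text
762 0.19202039254777836 0.002631352275377004
964 0.18815787544263562 0.0013993782161519394
dz -0.0037207197494582567 0.0016575335645198212 306
((290.57354736328125, 209.0441131591797), (5.830950736999512, 33.442222595214844), 30.963754653930664) (282, 194, 19, 31)
```

The lid is 3.7 mm down and turned a quarter, so it is locked. Next I move over the lever ball.

Emit:
apply_moves(claw=[0.6,0.7,0.7,0.7,0.7,0.7,0.7], dp=[[20,5,-9],[55,15,-9],[95,27,-9],[125,36,-9],[137,39,-9],[137,39,-9],[137,39,-9]], angular=[[0,0,-1],[0,0,-2],[0,0,-2],[0,0,-2],[0,0,-2],[0,0,-2],[0,0,-2]])

```text
time_s: 8.7
eef_pos: [0.6045, -0.1519, 0.2991]
tcp_rot: [-180.0, 0.0, 25.4]
wrist_force: [-0.4, -0.1, -0.9]
gripper_width: 0.0638
gripper_force: 0.0
```

Emit:
apply_moves(claw=[0.7,0.7,0.7,0.7,0.7], dp=[[0,0,25],[0,0,55],[0,0,80],[0,0,90],[0,0,90]], angular=[[0,0,0],[0,0,0],[0,0,0],[0,0,0],[0,0,0]])

```text
time_s: 9.32
eef_pos: [0.6051, -0.1519, 0.2095]
tcp_rot: [-180.0, 0.0, 25.4]
wrist_force: [0.1, -0.1, 0.3]
gripper_width: 0.064
gripper_force: 0.0
```

Run:
```python
from h import *
from plant import ctrl
C[:]=[.4645,-.1710]
s=ctrl.read_state(); print(s["wrist_force"])
go(s,[*chop(.135,.03+.032),.21],YAW)
```

```text
[ 0.14321363 -0.07968126  0.34563804]
dp [  -0.2 -105.1   -0.5] rot [-0.02  0.02 -0.03]
```

Emit:
apply_moves(claw=[0.7,0.7,0.7,0.7,0.7,0.7,0.7,0.7,0.7,0.7,0.7], dp=[[0,-12,0],[0,-22,0],[0,-32,0],[0,-42,0],[0,-52,0],[0,-62,0],[0,-72,0],[0,-82,0],[0,-92,0],[0,-99,0],[0,-102,0]], angular=[[0,0,0],[0,0,0],[0,0,0],[0,0,0],[0,0,0],[0,0,0],[0,0,0],[0,0,0],[0,0,0],[0,0,0],[0,0,0]])

```text
time_s: 10.7
eef_pos: [0.5616, -0.0593, 0.2095]
tcp_rot: [180.0, -0.0, 25.4]
wrist_force: [0.4, -0.8, -0.2]
gripper_width: 0.0636
gripper_force: 0.4
```

Emit:
apply_moves(claw=[0.7,0.7,0.7,0.7,0.7], dp=[[0,-2,0],[0,-4,0],[0,-5,0],[0,-6,0],[0,-6,0]], angular=[[0,0,0],[0,0,0],[0,0,0],[0,0,0],[0,0,0]])

```text
time_s: 11.32
eef_pos: [0.5596, -0.055, 0.2094]
tcp_rot: [179.9, -0.0, 25.4]
wrist_force: [3.4, -9.2, -4.3]
gripper_width: 0.0644
gripper_force: 4.9
```

The force builds to about 10 N, so the lever is at its stop. Now I back off, rise and move aside.

Emit:
apply_moves(claw=[0.7,0.7,0.7,0.7,0.7,0.7,0.7,0.7,0.7,0.7,0.7,0.7], dp=[[0,10,0],[0,18,0],[0,18,0],[0,18,-30],[0,18,-70],[0,18,-110],[0,50,-120],[0,100,-120],[0,150,-120],[0,200,-120],[0,260,-120],[0,320,-120]], angular=[[0,0,0],[0,0,0],[0,0,0],[0,0,0],[0,0,0],[0,0,0],[0,0,0],[0,0,0],[0,0,0],[0,0,0],[0,0,0],[0,0,0]])

```text
time_s: 12.82
eef_pos: [0.697, -0.345, 0.3293]
tcp_rot: [-180.0, -0.0, 25.4]
wrist_force: [0.0, 0.1, -0.9]
gripper_width: 0.0639
gripper_force: 0.0
```

Emit:
apply_moves(claw=[0.7,0.7,0.7,0.7,0.7], dp=[[0,40,0],[0,90,0],[0,140,0],[0,140,0],[0,140,0]], angular=[[0,0,0],[0,0,0],[0,0,0],[0,0,0],[0,0,0]])

```text
time_s: 13.45
eef_pos: [0.7562, -0.4694, 0.3288]
tcp_rot: [-179.9, 0.0, 25.4]
wrist_force: [0.6, 0.3, -0.3]
gripper_width: 0.0638
gripper_force: 0.0
```

Run:
```python
from h import *
from plant import ctrl
d=ctrl.get_image("top"); cv2.imwrite("pics/top2.png",d["pixels"][...,::-1])
C[:]=[.4645,-.1710]
print("expected ball on px",proj(d,[[*chop(.135,.043),.201],[*chop(.07,0),.219],[*chop(-.07,0),.219]]))
```

```text
expected ball on px [[273.01749107 197.03866914]
 [299.30215817 211.42077262]
 [324.03493062 261.54687634]]
```

View pics/top2.png

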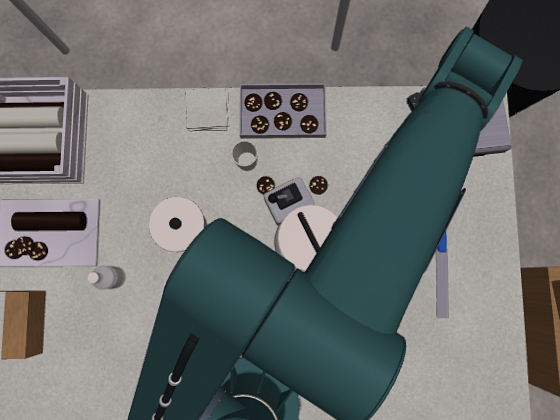

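The top view shows the bar end at (300,212) pointing to the block, the slices at (265,185), (318,185) and the cup unmoved, and the lever now to the left near (274,197). I check the lever's position numerically.

Run:
```python
from h import *
from plant import ctrl
d=ctrl.get_image("top"); rz=d["range_z"]; mx=d["pixels"].max(2)
H,W=mx.shape; vv,uu=np.mgrid[:H,:W]
p=cv2.undistortPoints(np.c_[uu.ravel(),vv.ravel()].astype(float).reshape(-1,1,2),d["intrinsics"],d["dist"]).reshape(-1,2)
Z=((np.c_[p,np.ones(H*W)]*rz.reshape(-1,1)-d["t"])@d["R"]).reshape(H,W,3)[...,2]
q=np.zeros((H,W),bool); q[180:212,255:295]=1
m=q&(Z>.185)&(Z<.23)&(mx<60); v,u=np.nonzero(m); P=ray(d,[[u.mean(),v.mean()]],.205)[0,:2]
a=np.radians(25.4); r=P-[.4645,-.171]
print(len(u),u.mean(),v.mean(),"chopper xy",r@[np.cos(a),np.sin(a)],r@[-np.sin(a),np.cos(a)])
# bar visible edge direction
q=np.zeros((H,W),bool); q[207:245,293:318]=1
m=comp(q&(mx<60)&(Z>.2)&(Z<.23),(306,228)); v,u=np.nonzero(m)
Q=ray(d,np.c_[u,v],.219)[:,:2].astype(np.float32); l=cv2.fitLine(Q,cv2.DIST_HUBER,0,.01,.01).ravel(); print("bar yaw",np.degrees(np.arctan2(l[1],l[0])))
```

```text
69 272.5507246376812 197.8985507246377 chopper xy 0.13288575830042765 0.045225463050763894
bar yaw 26.150135
```

The ball is at chopper (133, +45) mm, which is fully over. The bar yaw is 26°, so the lid is at its stop and locked. I'm handing in.

```bash
python3 -c "
from plant import ctrl
print(ctrl.job_done())"
```

```text
the job is handed in; nothing more can be done
None
```

The chopper lid is pressed, turned and locked, the switch lever is all the way over to its other side, and the job is handed in with the arm clear of everything; the slices and cup looked unmoved.

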